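# Lay the brittle backing plate down by feel

## Task

Take the brittle ceramic backing plate by its rib, lift it straight up and level off the two tight dowels of the welding fixture, and lay it flat, centred and square on the felt table of the laydown stand, then let go. Grip it gently, do not pry it, and do not drop it or press it down: the stand is left at a different height each time, so feel for the table as you lower. Leave the other things alone.

Things in the scene. Friction and masses are not known exactly. Their poses are not given: they have to be found in the camera images.
- backing_plate: Brittle white ceramic plate 150 (x) x 84 (y) x 12 mm, 0.2-0.4 kg. Origin: centre of its underside, z up. Grip rib amid its top: 56 long (x), 14 thick (y), top 52 mm above the origin; step 22 mm wide round its foot up to 15.5 mm. 11.2 mm holes at x = -55, +55 sit on the dowels. Cracks if the fingers together press it over 110 N (grip: 20-40 on each) or if forced on the fixture over 25 N.
- fixture: Steel base fixed on the bench, 190 (x) x 120 (y) mm; its top part floats up to 4 mm sideways on rubber mounts (3 N/mm) and holds the plate. Origin: centre of the underside, on the bench; z up. The plate's underside rests 24 mm above the origin, centred, axes alike; two upright 10 mm dowels at x = -55, +55 mm, y = 0 end 56 mm above the origin: the plate is free once risen 32 mm.
- stand: Fixed laydown stand: round grey foot 110 mm across, pillar clamped at a new height each time, level felt table 160 (x) x 96 (y) mm. Origin: centre of the foot's underside, on the bench, below the table's centre; x along the table's long side, z up. The felt lies somewhere 133 to 208 mm above the origin; its height is not reported. The clamped pillar does not give.
- stand_table (a joint): How far the table is pressed down on its soft spring, in m: 0 free, 0.022 bottomed. About 1 N per mm from the first touch; the resting plate sinks it 2 to 4 mm. Pressing it beyond 9 mm (9 N), or letting the plate drop on it from more than 3 mm, cracks the plate.
- pipe_offcut: Bystander: short steel tube, 42 mm across and 50 mm high, standing on the bench behind the work. Origin: centre of its underside.
- paint_marker: Bystander: paint marker lying on the bench behind the work, 133 mm long (y) and 13 mm thick. Origin: centre of its underside.
- t_piece: Bystander: T-shaped welded test piece, 55 (x) x 100 (y) x 47 mm, standing on the bench behind the work. Origin: centre of its underside.

How it is judged:
By the outcome, as a careful person would: the job done as asked, in the order asked, and still so for the second after the job is handed in, with the robot touching nothing.
It also fails if it takes over 58 s, if anything falls off the work surface, if the arm or the gripper's body presses on something with over 40 N, if the wrist force passes 120 N, or if a joint passes its speed limit or range.

## Robot

A 6-joint arm with a two-finger parallel gripper is mounted at the origin on a cart in front of the work surface, level with it; the furniture and walls round the work are solid. World frame = base frame: x ahead of the robot, y to its left, z up, the work surface at z = 0. Lengths are in m, angles in rad, forces in N, time in s.
With the tool pointing down it reaches from about 0.35 to 0.775 m from the base axis. Payload 7.3 kg.
Tool frame: the origin (TCP) lies on the centre line of the jaws, within the pads' length; the fingertips stand 8 mm ahead of it and the grasp point (between the pads) lies 11 mm behind it (arm.tip_reach is the z of the fingertips in the tool frame, in m); z points along the fingers, y is the line along which they close (so a half turn about z gives the same grasp; the last joint's range is limited). The gripper opens to 92 mm and grips with 3 to 60 N. Pads are 19 mm wide; open, the fingers measure 130 mm over their backs; the gripper's body (75 mm by 190 mm) begins 47 mm behind the grasp point.
Start: joints at [0.986, 0.342, 1.524, -0, 1.275, -0.146], TCP at [0.223, 0.475, 0.235] pointing down, gripper open.
Joint ranges: [-2.53, 2.53], [-0.77, 2.02], [0.04, 2.7], [-1, 4.14], [0.28, 2.66], [-3.11, 3.11]. Speed limits (rad/s): [2.57, 2.57, 3.14, 3.14, 3.14, 3.14].

## Interface

Orientations are given as a rotation vector (axis times angle).
In Python, from plant import arm gives the robot as it stands.
- The arm moves only by the tool move_arm, never from a script. Its argument "plan" is text: rows parted by semicolons, each of 5 numbers parted by spaces: the shift along the tool's x, y, z in units of 40 mm (1.0 is 40 mm), then the turn about the tool's z in degrees, then the gripper command: -1 is shut, 1 is fully open, values between are in proportion. In form: x y z twist fingers; .... A call has 1 to 12 rows; each row shifts and turns the commanded pose from where the row before left it, along the tool's axes as they then stand; what a row does not reach is not made up. A row lasts 1/8 s, in which the tool goes at most 62.5 mm and 10.7 degrees, less where a joint would pass 70% of its speed; a pose out of reach is approached as far as the arm can. A call is refused whole if a number of a shift passes 1 or a number of a turn 10.7, either way. A call with a gripper value outside its range is refused whole. The fingers move at their own pace and stop on an object; "grip_force" is the grip in N (left out, the last holds). Time passes only in rows, so rows that do not move let the fingers close. It gives the time, the measured TCP pose, the force, the opening and the grip force at its end, in the units of the state.
- arm.get_obs(): the state, without advancing time (a new reading comes with each control period).
- arm.grab_frame(name): name is "side" or "top" or "wrist"; returns the picture (420x560x3 uint8, red, green, blue); there is no depth.
- arm.camera_params(name): a dict with "mtx" (3x3 intrinsics, pixels), "k1" (the pictures are not rectified: a ray, as slopes to the right and down, at radius r is drawn at 1 + k1 r^2 times it, then the intrinsics apply), "R" (3x3) and "t" (3): a world point X has camera coordinates R X + t; the wrist camera has in their place "tool_from_camera" (4x4, takes a point from camera to tool coordinates, whose origin is the TCP and whose axes are the flange's). Camera axes: x right, y down, z forward; pixel columns grow to the right and rows downward; lengths in m; the calibration is good to about 2 mm. A picture is of the moment at which its call begins: read the wrist's pose just before it. camera_params takes no time and is no camera call.
- arm.job_done(): hands the job in; it is judged then, once.
The state is a dict: "time_s": time; "qpos": joint angles; "joint_vel": joint speeds; "joint_efforts": joint torques, N m; "ee_pos": TCP position; "orientation": TCP orientation; "wrist_force": force on the tool from outside, world axes, zero at the start; "torque": the same for the moment, N m; "opening": opening from 0.0 (shut) to 1.0 (fully open); "grasp_force": force on a finger pad.
Only numpy, scipy, OpenCV 4.12 (cv2) and the standard library are available. Lean on these libraries where they do the work, as an engineer would, in place of code of your own. Each camera call takes 0.05 s, during which the arm holds its last target. There are 200 camera calls.

## Working session

There is one attempt and no reset: what is moved stays moved. The work goes in short steps, Python scripts to look and compute and a tool call to move; the robot and the scene stay as the last step left them, time stands still between calls to the robot, and variables do not carry over. Pictures are saved under pics/ and viewed, at most 10 in all, crops included, and the job is handed in when it is done.

Besides the shell and the picture viewer there is one more tool, called after "Emit:" in YAML: its name, and indented under it one key for each argument. move_arm: Moves the arm, as the interface text tells. Its arguments: {"type":"object","properties":{"plan":{"type":"string"},"grip_force":{"type":"number"}},"required":["plan"]}

```bash
ls; mkdir -p pics
python3 - <<'E'
from plant import arm
import cv2,numpy as np
o=arm.get_obs();print({k:np.round(v,3).tolist() for k,v in o.items()},arm.tip_reach)
ims=[arm.grab_frame(n) for n in("top","side")]
for n,i in zip(("top","side"),ims):
    cv2.imwrite(f"pics/{n}0.png",i[:,:,::-1])
    p=arm.camera_params(n);print(n,{k:np.round(v,4).tolist() for k,v in p.items()})
p=arm.camera_params("wrist");print({k:np.round(v,4).tolist() for k,v in p.items()})
E
```

```text
pics
{'time_s': 0.0, 'qpos': [0.986, 0.343, 1.525, -0.0, 1.275, -0.146], 'joint_vel': [-0.0, 0.0, 0.001, 0.001, -0.0, -0.002], 'joint_efforts': [-0.003, -43.127, -24.42, 0.071, 0.056, -0.0], 'ee_pos': [0.223, 0.475, 0.234], 'orientation': [-0.684, -3.066, 0.002], 'wrist_force': [-0.16, -0.037, 0.029], 'torque': [0.014, 0.022, 0.001], 'grasp_force': 0.0, 'opening': 0.998} 0.008
top {'mtx': [[514.3559, 0.0, 291.9049], [0.0, 514.3559, 203.6051], [0.0, 0.0, 1.0]], 'k1': -0.0236, 'R': [[0.0017, -1.0, 0.0091], [-0.9931, -0.0027, -0.1175], [0.1175, -0.0088, -0.993]], 't': [-0.0668, 0.6314, 1.1152]}
side {'mtx': [[408.8987, 0.0, 275.8793], [0.0, 408.8987, 216.9785], [0.0, 0.0, 1.0]], 'k1': -0.0879, 'R': [[0.9699, -0.2433, 0.0092], [-0.1133, -0.4846, -0.8674], [0.2155, 0.8402, -0.4976]], 't': [-0.6126, 0.1081, 0.8691]}
{'mtx': [[334.9553, 0.0, 283.0931], [0.0, 334.9553, 212.6101], [0.0, 0.0, 1.0]], 'k1': -0.0628, 'tool_from_camera': [[-0.0004, -0.9696, -0.2446, 0.0654], [1.0, -0.0, -0.0016, 0.0001], [0.0016, -0.2446, 0.9696, -0.1508], [0.0, 0.0, 0.0, 1.0]]}
```

View pics/top0.png

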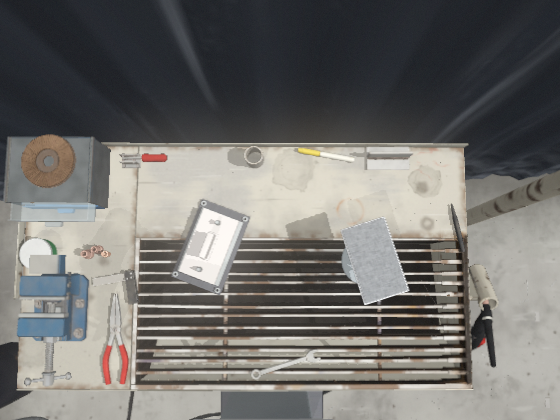

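View pics/side0.png

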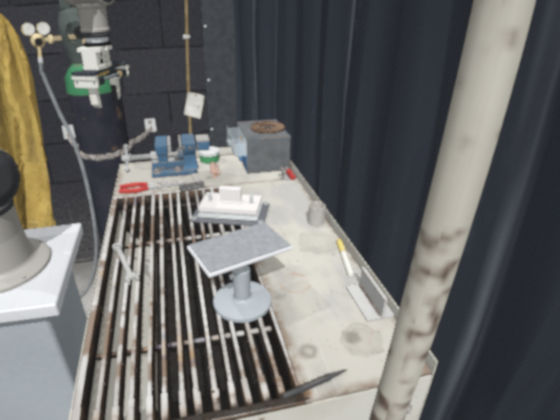

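The top view shows the plate (white, about 211,247) on its dark fixture and the felt table (about 376,261, tilted). The side view shows the table corners near (190,250), (270,226), (290,245) and (208,271).

```bash
cat > h.py <<'E'
from plant import arm
import cv2,numpy as np
from scipy.spatial.transform import Rotation as Ro
def rays(name,px,obs=None):
    p=arm.camera_params(name)
    n=cv2.undistortPoints(np.array(px,float).reshape(-1,1,2),p["mtx"],np.array([p["k1"],0,0,0,0.])).reshape(-1,2)
    d=np.c_[n,np.ones(len(n))]
    if name=="wrist":
        T=np.array(p["tool_from_camera"]);Rw=Ro.from_rotvec(obs["orientation"]).as_matrix()
        return Rw@T[:3,3]+obs["ee_pos"],d@(Rw@T[:3,:3]).T
    R=np.array(p["R"]);return -R.T@p["t"],d@R
def plane(name,px,z,obs=None):
    c,d=rays(name,px,obs);return c+d*((z-c[2])/d[:,2])[:,None]
def rect(mask,roi):
    x0,y0,x1,y1=roi;m=np.zeros_like(mask);m[y0:y1,x0:x1]=mask[y0:y1,x0:x1]
    m=cv2.morphologyEx(m,cv2.MORPH_OPEN,np.ones((3,3)));m=cv2.morphologyEx(m,cv2.MORPH_CLOSE,np.ones((7,7)))
    c=max(cv2.findContours(m,0,1)[0],key=cv2.contourArea);return c,m
def quad(c):
    h=cv2.convexHull(c).astype(np.int32)
    return cv2.approxPolyN(h,4,ensure_convex=True).reshape(-1,2).astype(float)
E
python3 - <<'E'
from h import *
t=cv2.imread("pics/top0.png");s=cv2.imread("pics/side0.png")
hv=lambda i:cv2.cvtColor(i,cv2.COLOR_BGR2HSV)
for im,p in((t,[(215,225),(190,270),(225,240),(360,240),(390,280),(376,262),(430,200),(350,215)]),(s,[(240,250),(210,260),(270,240),(300,240),(240,300)])):
    print([hv(im)[y,x].tolist() for x,y in p])
# table: bluish-grey: b>=r
def grey(i,lo=90): 
    j=cv2.GaussianBlur(i,(3,3),0).astype(int);return (((j[...,0]-j[...,2])>-3)&(j.max(2)>lo)).astype(np.uint8)*255
ct,_=rect(grey(t),(335,210,420,312));cs,_=rect(grey(s),(180,215,300,280))
qt,qs=quad(ct),quad(cs);print(qt,qs)
j=hv(t);w=((j[...,2]>200)&(j[...,1]<25)).astype(np.uint8)*255
cp,_=rect(w,(170,195,252,297));qp=quad(cp);print("plate px",qp,cv2.minAreaRect(cp));P=plane("top",qp,.036);print(P.round(4))
dv=lambda c,i,col:cv2.polylines(i,[c.astype(int).reshape(-1,1,2)],True,col,1)
dv(qt,t,(0,0,255));dv(qp,t,(0,255,0));dv(qs,s,(0,0,255))
cv2.imwrite("pics/a.png",cv2.resize(np.hstack([t[190:315,165:425],s[190:315,100:360]]),None,fx=1.5,fy=1.5,interpolation=1))
# triangulate
def tri(a,b):
    c1,d1=rays("top",[a]);c2,d2=rays("side",[b]);d1,d2=d1[0],d2[0]
    k=np.linalg.lstsq(np.c_[d1,-d2],c2-c1,rcond=None)[0];p=c1+k[0]*d1;q=c2+k[1]*d2;return (p+q)/2,np.linalg.norm(p-q)
for a in qt:
    r=min((tri(a,b) for b in qs),key=lambda r:r[1] if .1<r[0][2]<.24 else 9);print(r[0].round(4),r[1].round(4))
E
```

```text
[[17, 9, 242], [13, 9, 243], [17, 9, 254], [105, 6, 184], [103, 10, 172], [105, 9, 177], [21, 23, 220], [23, 20, 202]]
[[107, 10, 179], [101, 11, 182], [107, 10, 184], [23, 15, 214], [103, 15, 200]]
[[409. 290.]
 [366. 308.]
 [321. 236.]
 [385. 216.]] [[336. 215.]
 [247. 280.]
 [182. 275.]
 [190. 215.]]
plate px [[273. 195.]
 [216. 286.]
 [180. 271.]
 [162. 195.]] ((210.5, 239.5), (89.0, 81.0), 90.0)
[[ 0.6511 -0.0229  0.036 ]
 [ 0.4486  0.1014  0.036 ]
 [ 0.4811  0.1815  0.036 ]
 [ 0.6504  0.2265  0.036 ]]
[ 0.4379 -0.2791  0.2277] 0.0234
[ 0.4205 -0.2059  0.1885] 0.0134
[ 0.4905 -0.124   0.1464] 0.1249
[ 0.6281 -0.2595  0.1878] 0.0805
```

View pics/a.png

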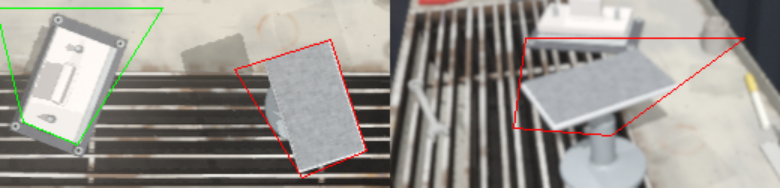

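```bash
cat >> h.py <<'E'
hv=lambda i:cv2.cvtColor(i,cv2.COLOR_BGR2HSV)
def comp(m,seed,k=15):
    m=cv2.morphologyEx(m,cv2.MORPH_CLOSE,np.ones((5,5)))
    m=cv2.morphologyEx(m,cv2.MORPH_OPEN,cv2.getStructuringElement(cv2.MORPH_ELLIPSE,(k,k)))
    l=cv2.connectedComponents(m)[1];m=(l==l[seed[1],seed[0]]).astype(np.uint8)
    return max(cv2.findContours(m,0,1)[0],key=cv2.contourArea)
E
python3 - <<'E'
from h import *
t=cv2.imread("pics/top0.png");s=cv2.imread("pics/side0.png")
b=lambda i:cv2.GaussianBlur(i,(3,3),0)
M=lambda i,lo,hi:cv2.inRange(hv(b(i)),lo,hi)
ct=comp(M(t,(90,3,145),(120,25,200)),(390,270),21);cs=comp(M(s,(90,3,150),(120,25,194)),(240,250),13)
cp=comp(M(t,(0,0,228),(30,15,255)),(190,270),5)
qt,qs,qp=quad(ct),quad(cs),cv2.boxPoints(cv2.minAreaRect(cp));print(qt.tolist(),qs.tolist(),cv2.minAreaRect(cp))
P=plane("top",qp,.037);print(P.round(4),P.mean(0),[np.linalg.norm(P[i]-P[i-1]).round(3) for i in range(4)])
dv=lambda c,i,col:cv2.polylines(i,[c.astype(int).reshape(-1,1,2)],True,col,1)
dv(qt,t,(0,0,255));dv(qp,t,(0,255,0));dv(qs,s,(0,0,255))
cv2.imwrite("pics/b.png",cv2.resize(np.hstack([t[190:315,165:425],s[190:315,100:360]]),None,fx=1.5,fy=1.5,interpolation=1))
def tri(a,b):
    c1,d1=rays("top",[a]);c2,d2=rays("side",[b]);d1,d2=d1[0],d2[0]
    k=np.linalg.lstsq(np.c_[d1,-d2],c2-c1,rcond=None)[0];p=c1+k[0]*d1;q=c2+k[1]*d2;return (p+q)/2,np.linalg.norm(p-q)
for a in qt:
    r=min((tri(a,b) for b in qs),key=lambda r:r[1] if .1<r[0][2]<.24 else 9);print(r[0].round(4),r[1].round(4))
for z in(.14,.17,.2):
    Q=plane("top",qt,z);print(z,Q.mean(0).round(4),[np.linalg.norm(Q[i]-Q[i-1]).round(4) for i in range(4)])
E
```

```text
[[409.0, 291.0], [368.0, 303.0], [320.0, 238.0], [383.0, 217.0]] [[287.0, 243.0], [215.0, 285.0], [186.0, 247.0], [259.0, 218.0]] ((208.84695434570312, 245.70773315429688), (37.59571075439453, 66.98085021972656), 21.44773292541504)
[[0.4833 0.1833 0.037 ]
 [0.6219 0.1322 0.037 ]
 [0.5913 0.0535 0.037 ]
 [0.4535 0.1055 0.037 ]] [0.53748682 0.11863452 0.037     ] [np.float64(0.083), np.float64(0.148), np.float64(0.084), np.float64(0.147)]
[ 0.4473 -0.3071  0.1117] 0.0109
[ 0.4165 -0.2183  0.132 ] 0.0049
[ 0.5572 -0.1241  0.1182] 0.0135
[ 0.5903 -0.2506  0.1352] 0.0053
0.14 [ 0.5012 -0.2222  0.14  ] [np.float64(0.1571), np.float64(0.0862), np.float64(0.1611), np.float64(0.1358)]
0.17 [ 0.501  -0.2174  0.17  ] [np.float64(0.1526), np.float64(0.0837), np.float64(0.1565), np.float64(0.1319)]
0.2 [ 0.5009 -0.2126  0.2   ] [np.float64(0.1481), np.float64(0.0813), np.float64(0.1519), np.float64(0.1279)]
```

View pics/b.png

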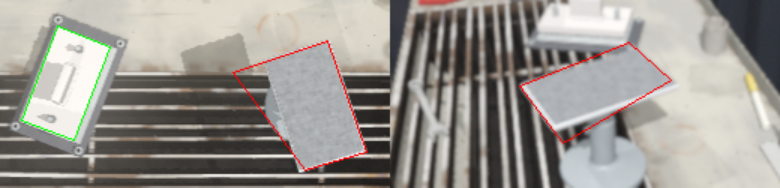

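Plate found at about (0.5375, 0.1186), with its long axis at -20.7°. I'll move over it for a closer look.

Emit:
move_arm:
  plan: "-0.9 -0.39 0 0 1;-0.91 -0.39 0 0 1;-0.91 -0.39 0 0 1;-0.91 -0.39 0 0 1;-0.91 -0.39 0 0 1;-0.91 -0.39 0 0 1;-0.91 -0.39 0 0 1;-0.91 -0.39 0 0 1;-0.91 -0.39 0 0 1;-0.91 -0.39 0 0 1;-0.91 -0.39 0 0 1;-0.91 -0.39 0 -4.5 1"
  grip_force: 25

```text
time_s: 1.6
ee_pos: [0.5391, 0.1193, 0.2343]
orientation: [-0.56, -3.09, 0.0]
wrist_force: [0.1, 0.7, 0.2]
opening: 1.001
grasp_force: 0.0
```

Emit:
move_arm:
  plan: "0 0 0 0 1;0 0 0 0 1"

```text
time_s: 1.85
ee_pos: [0.538, 0.1206, 0.2343]
orientation: [-0.564, -3.089, -0.0]
wrist_force: [0.2, 0.4, 0.1]
opening: 0.998
grasp_force: 0.0
```

Run:
```python
from h import *
o=arm.get_obs();im=arm.grab_frame("wrist")[:,:,::-1];cv2.imwrite("pics/w0.png",im)
np.save("w0.npy",np.r_[o["ee_pos"],o["orientation"]])
print(o["time_s"],np.round(o["ee_pos"],4),Ro.from_rotvec(o["orientation"]).as_matrix().round(4),np.round(o["wrist_force"],2),np.round(o["qpos"],2))
```

```text
1.85 [0.538  0.1206 0.2343] [[-9.355e-01  3.534e-01 -1.400e-03]
 [ 3.534e-01  9.355e-01  3.000e-04]
 [ 1.400e-03 -2.000e-04 -1.000e+00]] [0.24 0.43 0.07] [ 0.08  0.39  1.45  0.    1.3  -1.13]
```

View pics/w0.png

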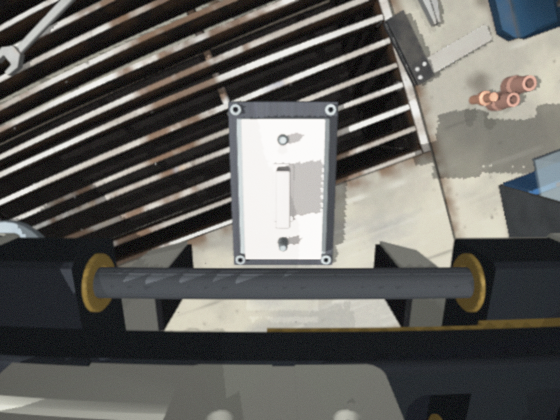

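The wrist view shows the plate around (287,185), the rib at (282,197), and the dowels at (283,140) and (283,243). All of it is clear of the fingers.

Run:
```python
from h import *
w=np.load("w0.npy");o=dict(ee_pos=w[:3],orientation=w[3:]);im=cv2.imread("pics/w0.png")
g=cv2.GaussianBlur(im,(3,3),0)
R=Ro.from_rotvec(w[3:]).as_matrix()
m=cv2.inRange(g,(150,150,150),(255,255,255));m[:112]=0;m[258:]=0;m[:,:238]=0;m[:,332:]=0
c=max(cv2.findContours(cv2.morphologyEx(m,cv2.MORPH_CLOSE,np.ones((9,9))),0,1)[0],key=cv2.contourArea)
r=cv2.minAreaRect(c);print(r);P=plane("wrist",cv2.boxPoints(r),.036,o)
def rep(P,n):
    e=P-np.roll(P,1,0);L=np.linalg.norm(e[:,:2],axis=1);k=L.argmax();d=e[k]
    C=P.mean(0);print(n,C.round(4),L.round(4),"yaw",round(np.degrees(np.arctan2(d[1],d[0]))%180,2),"tool offs mm",((R.T@(C-w[:3]))*1e3).round(1))
rep(P,"plate")
for z,n,px in((.056,"dowels",[(283,139.5),(283,242.5)]),):
    D=plane("wrist",px,z,o);d=D[1]-D[0];print(n,D.mean(0).round(4),np.linalg.norm(d),np.degrees(np.arctan2(d[1],d[0]))%180,((R.T@(D.mean(0)-w[:3]))*1e3).round(1))
# rib
print(im[160:235:6,283].mean(1),im[198,268:300].mean(1).round())
print("tool x yaw",np.degrees(np.arctan2(R[1,0],R[0,0])))
cv2.imwrite("pics/w0c.png",cv2.resize(im[100:265,225:345],None,fx=3.5,fy=3.5,interpolation=cv2.INTER_CUBIC))
```

```text
((284.5, 184.5), (145.0, 93.0), 90.0)
plate [0.5343 0.1231 0.036 ] [0.1554 0.0935 0.1554 0.1036] yaw 157.48 tool offs mm [  4.1   1.  198.3]
dowels [0.535  0.1212 0.056 ] 0.10453784433567404 159.2757812474922 [  2.8  -0.5 178.3]
[251.         201.         237.66666667 245.         244.66666667
 244.33333333 243.66666667 244.         245.         244.
 243.66666667 243.66666667 245.        ] [245. 245. 245. 244. 245. 244. 244. 240. 240. 244. 246. 245. 244. 245.
 245. 244. 244. 244. 244. 244. 237. 204. 171. 174. 182. 188. 194. 196.
 197. 196. 195. 198.]
tool x yaw 159.30317872895054
```

View pics/w0c.png

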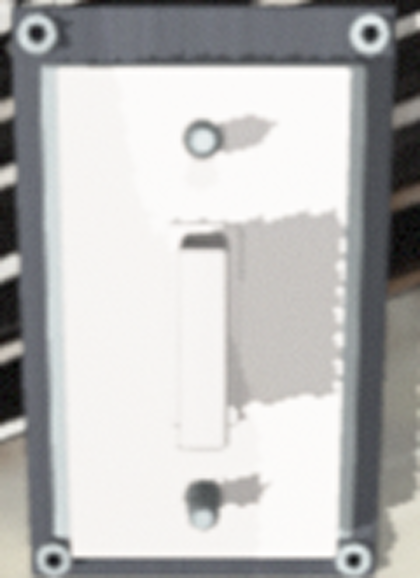

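The crop shows the dowel tops at (283,139.4) and (283.3,248.3), and the rib top spanning (276.4,171) to (289.6,228). I'll recompute from these.

Run:
```python
from h import *
w=np.load("w0.npy");o=dict(ee_pos=w[:3],orientation=w[3:]);R=Ro.from_rotvec(w[3:]).as_matrix()
f=lambda L:[(x/3.5+225,y/3.5+100) for x,y in L]
for n,z,px in(("dowel",.056,f([(203,138),(204,519)])),("rib",.076,f([(181,249),(226,249),(226,449),(178,449)])),("plate",.036,f([(58,67),(352,67),(340,557),(68,557)])),("screws",.02,f([(37,34),(371,34),(353,560),(53,560)]))):
    P=plane("wrist",px,z,o);T=(P-w[:3])@R*1e3;print(n,P.mean(0).round(4),"tool",T.mean(0).round(1),T.round(1)[:,:2].tolist())
```

```text
dowel [0.538  0.1202 0.056 ] tool [ -0.4  -0.4 178.2] [[55.1, -0.5], [-55.9, -0.3]]
rib [0.5381 0.12   0.076 ] tool [ -0.6  -0.6 158.2] [[27.0, -6.3], [27.0, 5.6], [-28.1, 5.8], [-28.1, -7.4]]
plate [0.5383 0.1203 0.036 ] tool [-7.000e-01 -1.000e-01  1.982e+02] [[74.7, -42.4], [74.7, 42.5], [-76.1, 43.1], [-76.1, -43.6]]
screws [0.537  0.1205 0.02  ] tool [  0.6  -0.4 214.3] [[84.8, -50.4], [84.8, 49.9], [-83.7, 49.4], [-83.7, -50.7]]
```

Emit:
move_arm:
  plan: "-0.32 -0.84 -0.24 0 1;-0.32 -0.84 -0.24 0 1;-0.32 -0.84 -0.24 0 1;-0.32 -0.84 -0.24 0 1;-0.32 -0.84 -0.24 0 1;-0.32 -0.84 -0.24 0 1;-0.32 -0.84 -0.24 0 1;-0.32 -0.84 -0.24 0 1;-0.29 -0.83 -0.24 -10 1;0 0 0 -10 1;0 0 0 -10 1;0 0 0 -10 1"

```text
time_s: 3.4
ee_pos: [0.5387, -0.2011, 0.3212]
orientation: [0.539, -3.095, -0.001]
wrist_force: [0.1, 0.1, -0.5]
opening: 1.0
grasp_force: 0.0
```

Emit:
move_arm:
  plan: "0 0 0 0 1;0 0 0 0 1;0 0 0 0 1"

```text
time_s: 3.78
ee_pos: [0.5388, -0.202, 0.3211]
orientation: [-0.526, 3.097, 0.0]
wrist_force: [0.9, -0.5, 0.1]
opening: 0.996
grasp_force: 0.0
```

Run:
```python
from h import *
o=arm.get_obs();im=arm.grab_frame("wrist")[:,:,::-1];cv2.imwrite("pics/w1.png",im)
np.save("w1.npy",np.r_[o["ee_pos"],o["orientation"]])
R=Ro.from_rotvec(o["orientation"]).as_matrix()
print(o["time_s"],np.round(o["ee_pos"],4),np.degrees(np.arctan2(R[1,0],R[0,0])),np.round(o["qpos"],2))
```

```text
3.775 [ 0.5388 -0.202   0.3211] -160.72915113140493 [-0.49  0.39  1.22  0.    1.54 -2.4 ]
```

View pics/w1.png

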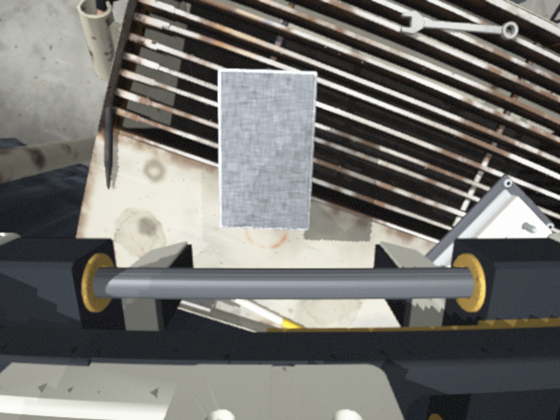

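The whole table is in view, with corners near (218,70), (317,72), (309,229) and (219,228). I'll fit edge lines to get its size, and from that height, centre and yaw.

Run:
```python
from h import *
w=np.load("w1.npy");o=dict(ee_pos=w[:3],orientation=w[3:]);R=Ro.from_rotvec(w[3:]).as_matrix();im=cv2.imread("pics/w1.png")
# felt mask: bluish grey vs bench (warm), stripes
m=cv2.inRange(hv(cv2.GaussianBlur(im,(3,3),0)),(95,4,100),(125,60,235))
c=comp(m,(265,150),25);h=cv2.convexHull(c);q=cv2.approxPolyN(h,4,ensure_convex=True).reshape(-1,2).astype(float)
print(q.tolist(),cv2.contourArea(c))
for name,Q in(("mask",q),("eye",np.array([(218.5,70.5),(317,72),(309,229.5),(219.5,228)]))):
  for z in (.13,.14,.15,.16,.17,.18,.19):
    P=plane("wrist",Q,z,o);T=((P-w[:3])@R)[:,:2]*1e3;L=np.linalg.norm(T-np.roll(T,1,0),axis=1)
    e=[T[i]-T[i-1] for i in range(4) if L[i]>115];yaw=[round(np.degrees(np.arctan(v[1]/v[0])),2) for v in e]
    print(name,z,P.mean(0).round(4)[:2],"tool",T.mean(0).round(1),L.round(1),yaw)
```

```text
[[318.0, 71.0], [309.0, 229.0], [221.0, 226.0], [213.0, 67.0]] 14368.5
mask 0.13 [ 0.5047 -0.2334] tool [ 42.5 -18.4] [101.1 158.6  93.9 159.2] [np.float64(2.18), np.float64(-0.43)]
mask 0.14 [ 0.5039 -0.2331] tool [ 43.2 -17.8] [ 98.1 154.   91.1 154.5] [np.float64(2.18), np.float64(-0.43)]
mask 0.15 [ 0.5031 -0.2328] tool [ 43.8 -17.3] [ 95.2 149.3  88.4 149.9] [np.float64(2.18), np.float64(-0.43)]
mask 0.16 [ 0.5023 -0.2325] tool [ 44.5 -16.8] [ 92.2 144.7  85.6 145.2] [np.float64(2.18), np.float64(-0.43)]
mask 0.17 [ 0.5015 -0.2323] tool [ 45.2 -16.2] [ 89.3 140.   82.9 140.5] [np.float64(2.18), np.float64(-0.43)]
mask 0.18 [ 0.5007 -0.232 ] tool [ 45.8 -15.7] [ 86.3 135.4  80.1 135.9] [np.float64(2.18), np.float64(-0.43)]
mask 0.19 [ 0.4999 -0.2317] tool [ 46.5 -15.2] [ 83.4 130.8  77.4 131.2] [np.float64(2.18), np.float64(-0.43)]
eye 0.13 [ 0.5062 -0.2322] tool [ 40.8 -17.7] [158.2  94.9 158.2  95.5] [np.float64(2.07), np.float64(1.84)]
eye 0.14 [ 0.5053 -0.232 ] tool [ 41.5 -17.2] [153.6  92.1 153.6  92.7] [np.float64(2.07), np.float64(1.84)]
eye 0.15 [ 0.5045 -0.2317] tool [ 42.2 -16.7] [149.   89.3 148.9  89.9] [np.float64(2.07), np.float64(1.84)]
eye 0.16 [ 0.5036 -0.2315] tool [ 42.9 -16.2] [144.3  86.6 144.3  87.2] [np.float64(2.07), np.float64(1.84)]
eye 0.17 [ 0.5028 -0.2312] tool [ 43.6 -15.7] [139.7  83.8 139.7  84.4] [np.float64(2.07), np.float64(1.84)]
eye 0.18 [ 0.5019 -0.231 ] tool [ 44.4 -15.1] [135.1  81.  135.1  81.6] [np.float64(2.07), np.float64(1.84)]
eye 0.19 [ 0.5011 -0.2307] tool [ 45.1 -14.6] [130.5  78.2 130.4  78.8] [np.float64(2.07), np.float64(1.84)]
```

Table: felt about 0.13–0.14 high, centre about (0.505,-0.232), and the tool needs +1.95° from here to be square. Now back to grasp.

Emit:
move_arm:
  plan: "0 0 0 10 1;0 0 0 10 1;0 0 0 10 1;0 0 0 10 1;0.36 0.94 0.2 0 1;0.36 0.94 0.4 0 1;0.36 0.94 0.4 0 1;0.36 0.94 0.4 0 1;0.36 0.94 0.4 0 1;0.36 0.94 0.4 0 1;0.35 0.94 0.4 0 1;0.35 0.95 0.4 0 1"

```text
time_s: 5.32
ee_pos: [0.5379, 0.1211, 0.2008]
orientation: [0.565, 3.09, 0.0]
wrist_force: [0.5, 0.9, -0.5]
opening: 1.001
grasp_force: 0.0
```

Emit:
move_arm:
  plan: "0 0 0.5 0 1;0 0 0.5 0 1;0 0 0.3 0 1;0 0 0 0 1;0 0 0 0 1"

```text
time_s: 5.95
ee_pos: [0.5384, 0.1197, 0.1499]
orientation: [0.563, 3.089, 0.001]
wrist_force: [0.9, -0.5, 0.1]
opening: 1.006
grasp_force: 0.0
```

Run:
```python
from h import *
o=arm.get_obs();R=Ro.from_rotvec(o["orientation"]).as_matrix()
print(o["time_s"],np.round(o["ee_pos"],4),np.degrees(np.arctan2(R[1,0],R[0,0])),R[2].round(4))
print("need tool mm",(R.T@(np.array([.5381,.1201,.053])-o["ee_pos"])*1e3).round(1),o["wrist_force"])
# table check with top view
for z in(.133,.14):
  print(z,plane("top",[(375.5,260)],z).round(4))
```

```text
5.95 [0.5384 0.1197 0.1499] 159.33010725187 [-1.2e-03  7.0e-04 -1.0e+00]
need tool mm [ 0.6  0.2 96.9] [ 0.93239289 -0.5458907   0.05300384]
0.133 [[ 0.5053 -0.2347  0.133 ]]
0.14 [[ 0.5052 -0.2335  0.14  ]]
```

Emit:
move_arm:
  plan: "0.02 0 0.5 0 1;0 0 0.5 0 1;0 0 0.5 0 1;0 0 0.5 0 1;0 0 0.3 0 1;0 0 0.12 0 1;0 0 0 0 1;0 0 0 0 1"
  grip_force: 25

```text
time_s: 6.95
ee_pos: [0.5377, 0.1201, 0.053]
orientation: [0.563, 3.089, 0.001]
wrist_force: [0.6, 0.4, -0.4]
opening: 0.999
grasp_force: 0.0
```

Emit:
move_arm:
  plan: "0 0 0 0 -0.4;0 0 0 0 -0.4;0 0 0 0 -0.55;0 0 0 0 -0.55;0 0 0 0 -0.62;0 0 0 0 -0.62;0 0 0 0 -0.62"
  grip_force: 25

```text
time_s: 7.82
ee_pos: [0.5372, 0.1201, 0.0523]
orientation: [-0.563, -3.091, -0.0]
wrist_force: [-0.4, -0.3, 0.3]
opening: 0.29
grasp_force: 0.0
```

Emit:
move_arm:
  plan: "0 0 0 0 -0.66;0 0 0 0 -0.68;0 0 0 0 -0.7;0 0 0 0 -0.72;0 0 0 0 -0.76;0 0 0 0 -1;0 0 0 0 -1;0 0 0 0 -1"
  grip_force: 25

```text
time_s: 8.82
ee_pos: [0.5372, 0.1201, 0.0524]
orientation: [0.563, 3.091, 0.0]
wrist_force: [0.3, 0.5, -0.1]
opening: 0.152
grasp_force: 25.0
```

Run:
```python
from h import *
o=arm.get_obs();R=Ro.from_rotvec(o["orientation"]).as_matrix()
print(o["time_s"],np.round(o["ee_pos"],4),o["wrist_force"],R.T@o["wrist_force"],R.T@o["torque"],R[2].round(4),o["opening"],o["grasp_force"])
```

```text
8.825 [0.5372 0.1201 0.0524] [ 0.33340293  0.47442206 -0.14966546] [-0.14477714  0.56146182  0.14977905] [-0.18185617  0.00646981  0.00684067] [-1.e-04  2.e-04 -1.e+00] 0.15176078931996917 24.999436140060425
```

Emit:
move_arm:
  plan: "0 0 0 0 -1;0 0 0 0 -1;0 0 -0.03 0 -1;0 0 -0.03 0 -1;0 0 -0.03 0 -1;0 0 -0.03 0 -1"
  grip_force: 32

```text
time_s: 9.57
ee_pos: [0.537, 0.1201, 0.0571]
orientation: [-0.563, -3.09, 0.0]
wrist_force: [0.3, -0.6, -3.3]
opening: 0.149
grasp_force: 32.0
```

Emit:
move_arm:
  plan: "0 0 -0.04 0 -1;0 0 -0.04 0 -1;0 0 -0.04 0 -1;0 0 -0.04 0 -1;0 0 -0.04 0 -1;0 0 -0.04 0 -1"

```text
time_s: 10.32
ee_pos: [0.5372, 0.1201, 0.0668]
orientation: [0.563, 3.091, 0.0]
wrist_force: [-0.4, -0.4, -3.5]
opening: 0.151
grasp_force: 32.0
```

Run:
```python
from h import *
o=arm.get_obs();R=Ro.from_rotvec(o["orientation"]).as_matrix()
print(o["time_s"],np.round(o["ee_pos"],4),R.T@o["wrist_force"],R.T@o["torque"],R[2].round(4))
im=arm.grab_frame("wrist")[:,:,::-1];s=arm.grab_frame("side")[:,:,::-1]
cv2.imwrite("pics/l.png",np.hstack([im[60:300,160:420],cv2.resize(s[150:240,180:280],None,fx=2.6,fy=240/90)]))
```

```text
10.325 [0.5372 0.1201 0.0668] [ 0.27559508 -0.54377879  3.53877945] [-0.00664828 -0.03540527 -0.02239507] [-1.e-04  1.e-04 -1.e+00]
```

View pics/l.png

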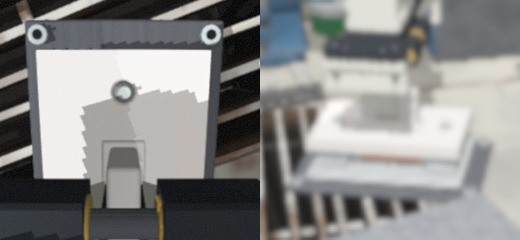

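The plate is rising level in the grip (side view: a gap has opened under it). The load is only its weight, about 3.5 N. Carrying on straight up.

Emit:
move_arm:
  plan: "0 0 -0.05 0 -1;0 0 -0.05 0 -1;0 0 -0.05 0 -1;0 0 -0.05 0 -1;0 0 -0.05 0 -1;0 0 -0.05 0 -1;0 0 -0.05 0 -1;0 0 -0.05 0 -1;0 0 -0.05 0 -1;0 0 -0.05 0 -1;0 0 -0.06 0 -1;0 0 -0.06 0 -1"

```text
time_s: 11.92
ee_pos: [0.5372, 0.1201, 0.0917]
orientation: [0.563, 3.091, 0.0]
wrist_force: [0.0, 0.1, -3.0]
opening: 0.155
grasp_force: 32.0
```

Emit:
move_arm:
  plan: "0 0 -0.2 0 -1;0 0 -0.4 0 -1;0 0 -0.5 0 -1;0 0 -0.6 0 -1;0 0 -0.6 0 -1;0 0 -0.5 0 -1;0 0 -0.3 0 -1;0 0 -0.2 0 -1;0 0 0 0 -1;0 0 0 0 -1"

```text
time_s: 13.18
ee_pos: [0.5368, 0.1201, 0.2228]
orientation: [-0.563, -3.089, 0.0]
wrist_force: [-0.3, 0.4, -3.8]
opening: 0.154
grasp_force: 32.0
```

Run:
```python
from h import *
o=arm.get_obs();R=Ro.from_rotvec(o["orientation"]).as_matrix()
print(o["time_s"],np.round(o["ee_pos"],4),o["wrist_force"].round(2),o["grasp_force"],R[2].round(4),(R.T@(np.array([.505,-.233,0.25])-o["ee_pos"])*1e3/40).round(3),np.degrees(np.arctan2(R[1,0],R[0,0])))
```

```text
13.175 [0.5368 0.1201 0.2228] [-0.29  0.41 -3.83] 31.999107599258423 [ 1.2e-03 -5.0e-04 -1.0e+00] [-2.367 -8.54  -0.678] 159.358745938869
```

Emit:
move_arm:
  plan: "-0.1 -0.35 -0.07 0 -1;-0.17 -0.6 -0.07 0 -1;-0.22 -0.8 -0.07 0 -1;-0.22 -0.8 -0.07 0 -1;-0.22 -0.8 -0.07 0 -1;-0.22 -0.8 -0.07 0 -1;-0.22 -0.8 -0.07 0 -1;-0.22 -0.8 -0.07 0 -1;-0.22 -0.8 -0.07 0 -1;-0.22 -0.8 -0.05 0 -1;-0.19 -0.7 0 0 -1;-0.14 -0.5 0 0 -1"

```text
time_s: 14.68
ee_pos: [0.5041, -0.2351, 0.2504]
orientation: [-0.565, -3.09, -0.0]
wrist_force: [0.9, 0.7, -3.2]
opening: 0.152
grasp_force: 32.0
```

Emit:
move_arm:
  plan: "0 0 0 -2 -1;0 0 0 -4 -1;0 0 0 -6 -1;0 0 0 -6 -1;0 0 0 -6 -1;0 0 0 -6 -1;0 0 0 -5 -1;0 0 0 -3 -1;0 0 0 0 -1;0 0 0 0 -1;0 0 0 0 -1"

```text
time_s: 16.05
ee_pos: [0.505, -0.233, 0.2507]
orientation: [-0.474, 3.106, 0.0]
wrist_force: [0.3, 0.5, -4.3]
opening: 0.149
grasp_force: 32.0
```

Run:
```python
from h import *
o=arm.get_obs();R=Ro.from_rotvec(o["orientation"]).as_matrix()
print(o["time_s"],np.round(o["ee_pos"],4),o["wrist_force"].round(2),R[2].round(4),(R.T@(np.array([.5042,-.2332,0.25])-o["ee_pos"])*1e3/40).round(3),np.degrees(np.arctan2(R[1,0],R[0,0])))
t,s,w=[arm.grab_frame(n)[:,:,::-1] for n in("top","side","wrist")]
cv2.imwrite("pics/m.png",np.vstack([np.hstack([cv2.resize(t[190:330,310:450],(380,380)),cv2.resize(s[130:290,160:320],(380,380))])]))
cv2.imwrite("pics/tm.png",t)
```

```text
16.05 [ 0.505  -0.233   0.2507] [ 0.33  0.55 -4.29] [-1.e-04  2.e-04 -1.e+00] [0.02  0.001 0.017] -162.64812402714293
```

View pics/m.png

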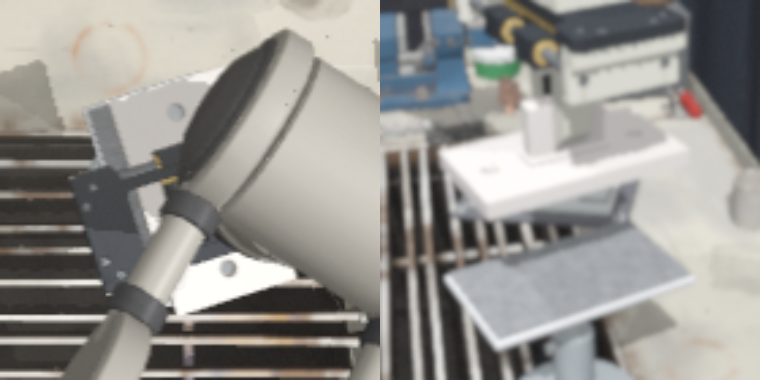

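Emit:
move_arm:
  plan: "0.02 0 0.15 0 -1;0 0 0.25 0 -1;0 0 0.3 0 -1;0 0 0.3 0 -1;0 0 0.3 0 -1;0 0 0.2 0 -1;0 0 0.15 0 -1;0 0 0.05 0 -1;0 0 0 0 -1;0 0 0 0 -1"

```text
time_s: 17.45
ee_pos: [0.5044, -0.2336, 0.1831]
orientation: [-0.474, 3.105, -0.001]
wrist_force: [0.8, 0.1, -4.0]
opening: 0.147
grasp_force: 32.0
```

Run:
```python
from h import *
o=arm.get_obs();R=Ro.from_rotvec(o["orientation"]).as_matrix()
print(o["time_s"],np.round(o["ee_pos"],4),o["wrist_force"].round(2),R[2].round(4))
s=arm.grab_frame("side")[:,:,::-1]
cv2.imwrite("pics/n.png",cv2.resize(s[170:290,170:310],None,fx=5,fy=5,interpolation=cv2.INTER_CUBIC))
```

```text
17.45 [ 0.5044 -0.2336  0.1831] [ 0.81  0.12 -4.04] [-6.e-04 -6.e-04 -1.e+00]
```

View pics/n.png

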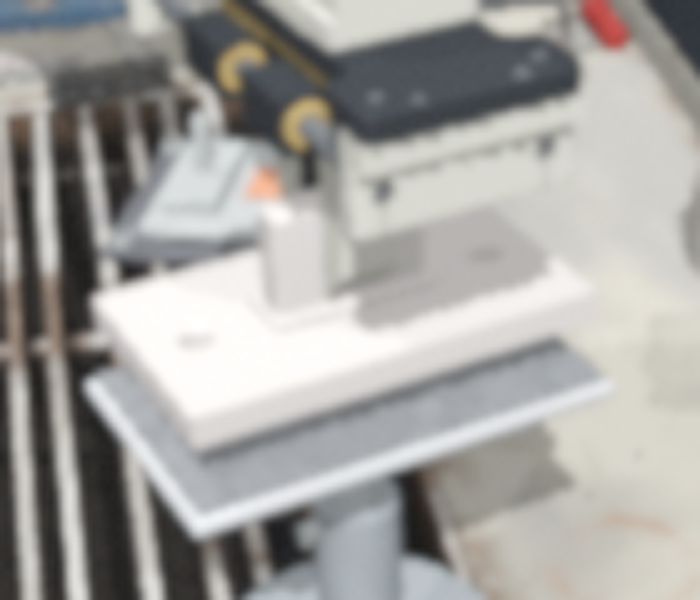

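The plate hangs square over the table, with roughly 20 mm of gap. I'll lower it slowly and feel for contact (free weight about 3.5–4 N).

Emit:
move_arm:
  plan: "0 0 0.04 0 -1;0 0 0.04 0 -1;0 0 0.04 0 -1;0 0 0.04 0 -1;0 0 0.04 0 -1;0 0 0.04 0 -1;0 0 0.04 0 -1;0 0 0.04 0 -1;0 0 0 0 -1"

```text
time_s: 18.62
ee_pos: [0.5041, -0.2334, 0.1697]
orientation: [0.474, -3.105, -0.0]
wrist_force: [0.3, -0.4, -3.8]
opening: 0.153
grasp_force: 32.0
```

Emit:
move_arm:
  plan: "0 0 0.025 0 -1;0 0 0.025 0 -1;0 0 0 0 -1"

```text
time_s: 19.0
ee_pos: [0.5041, -0.2334, 0.1678]
orientation: [0.474, -3.106, -0.0]
wrist_force: [0.6, -0.5, -4.0]
opening: 0.15
grasp_force: 32.0
```

Emit:
move_arm:
  plan: "0 0 0.025 0 -1;0 0 0.025 0 -1;0 0 0 0 -1"

```text
time_s: 19.38
ee_pos: [0.5041, -0.2334, 0.1658]
orientation: [0.474, -3.106, -0.0]
wrist_force: [-0.1, 0.0, -5.0]
opening: 0.152
grasp_force: 32.0
```

Emit:
move_arm:
  plan: "0 0 0.025 0 -1;0 0 0.025 0 -1;0 0 0 0 -1"

```text
time_s: 19.75
ee_pos: [0.5041, -0.2334, 0.1638]
orientation: [0.474, -3.106, -0.0]
wrist_force: [-0.0, 0.8, -3.5]
opening: 0.151
grasp_force: 32.0
```

Emit:
move_arm:
  plan: "0 0 0.025 0 -1;0 0 0.025 0 -1;0 0 0 0 -1"

```text
time_s: 20.12
ee_pos: [0.5042, -0.2334, 0.1618]
orientation: [-0.474, 3.106, 0.0]
wrist_force: [0.7, -0.1, -4.3]
opening: 0.151
grasp_force: 32.0
```

Emit:
move_arm:
  plan: "0 0 0.025 0 -1;0 0 0 0 -1;0 0 0 0 -1"

```text
time_s: 20.5
ee_pos: [0.5042, -0.2335, 0.161]
orientation: [-0.474, 3.105, -0.0]
wrist_force: [0.4, 0.3, -2.9]
opening: 0.147
grasp_force: 32.0
```

Emit:
move_arm:
  plan: "0 0 0.025 0 -1;0 0 0 0 -1;0 0 0 0 -1"

```text
time_s: 20.88
ee_pos: [0.5042, -0.2335, 0.16]
orientation: [-0.474, 3.105, -0.0]
wrist_force: [0.1, -0.2, -2.1]
opening: 0.152
grasp_force: 32.0
```

Contact began near TCP z = 0.162. I'll keep lowering until the table carries the weight.

Emit:
move_arm:
  plan: "0 0 0.025 0 -1;0 0 0 0 -1;0 0 0 0 -1"

```text
time_s: 21.25
ee_pos: [0.5042, -0.2335, 0.159]
orientation: [-0.474, 3.105, -0.0]
wrist_force: [-0.6, 0.3, -1.0]
opening: 0.148
grasp_force: 32.0
```

Emit:
move_arm:
  plan: "0 0 0 0 -1"

```text
time_s: 21.38
ee_pos: [0.5042, -0.2335, 0.159]
orientation: [-0.474, 3.105, -0.0]
wrist_force: [-0.1, -0.4, 0.3]
opening: 0.151
grasp_force: 32.0
```

Emit:
move_arm:
  plan: "0 0 0 0 -1"

```text
time_s: 21.5
ee_pos: [0.5042, -0.2335, 0.1589]
orientation: [-0.474, 3.105, -0.0]
wrist_force: [-0.4, 0.2, -0.5]
opening: 0.15
grasp_force: 32.0
```

Emit:
move_arm:
  plan: "0 0 0.01 0 -1;0 0 0 0 -1;0 0 0 0 -0.68;0 0 0 0 -0.64;0 0 0 0 -0.6;0 0 0 0 -0.5;0 0 0 0 -0.2;0 0 0 0 0;0 0 0 0 0;0 0 0 0 0"
  grip_force: 20

```text
time_s: 22.75
ee_pos: [0.5042, -0.2335, 0.1585]
orientation: [-0.474, 3.106, 0.0]
wrist_force: [0.3, 0.3, 0.1]
opening: 0.502
grasp_force: 0.0
```

Emit:
move_arm:
  plan: "0 0 -0.1 0 0;0 0 -0.2 0 0;0 0 -0.4 0 0;0 0 -0.6 0 0;0 0 -0.8 0 0;0 0 -0.8 0 0;0 0 -0.5 0 0;0 0 -0.2 0 0;0 0 0 0 0;0 0 0 0 0"

```text
time_s: 24.0
ee_pos: [0.5038, -0.2333, 0.3015]
orientation: [0.474, -3.104, -0.002]
wrist_force: [0.5, 0.4, 0.3]
opening: 0.501
grasp_force: 0.0
```

Run:
```python
from h import *
o=arm.get_obs();R=Ro.from_rotvec(o["orientation"]).as_matrix();im=arm.grab_frame("wrist")[:,:,::-1];cv2.imwrite("pics/w2.png",im)
np.save("w2.npy",np.r_[o["ee_pos"],o["orientation"]])
print(o["time_s"],o["ee_pos"].round(4),o["wrist_force"].round(2),o["opening"])
g=cv2.GaussianBlur(im,(3,3),0);j=hv(g)
# scan: rows at several heights print colour class transitions along columns
for r in (60,100,140,180,210):
    v=g[r].astype(int);cl=np.where((v.min(1)>215),'W',np.where((j[r,:,0]>90)&(j[r,:,0]<130)&(j[r,:,2]>90),'f','.'))
    e=[(i,cl[i-1]+cl[i]) for i in range(150,420) if cl[i]!=cl[i-1]];print(r,e)
for c in(240,265,300):
    v=g[:,c].astype(int);cl=np.where((v.min(1)>215),'W',np.where((j[:,c,0]>90)&(j[:,c,0]<130)&(j[:,c,2]>90),'f','.'))
    print('c',c,[(i,cl[i-1]+cl[i]) for i in range(5,260) if cl[i]!=cl[i-1]])
```

```text
24.0 [ 0.5038 -0.2333  0.3015] [0.48 0.37 0.34] 0.5006911131388767
60 []
100 [(153, '.W'), (161, 'W.'), (278, '.f'), (280, 'f.')]
140 [(233, '.W'), (276, 'W.'), (278, '.f'), (288, 'f.'), (289, '.W'), (329, 'W.'), (330, '.f'), (334, 'f.'), (342, '.W'), (347, 'W.')]
180 [(235, '.W'), (290, 'W.'), (307, '.W'), (327, 'W.'), (329, '.f'), (332, 'f.')]
210 [(237, '.W'), (289, 'W.'), (324, '.W'), (326, 'W.'), (328, '.f'), (331, 'f.')]
c 240 [(115, '.f'), (117, 'fW')]
c 265 [(116, '.W')]
c 300 [(115, '.f'), (117, 'fW'), (177, 'W.'), (241, '.W')]
```

Released and clear. Quick numeric check of the margins around the plate.

Run:
```python
from h import *
im=cv2.imread("pics/w2.png");w=np.load("w2.npy");o=dict(ee_pos=w[:3],orientation=w[3:]);R=Ro.from_rotvec(w[3:]).as_matrix()
for r in(140,180,220): print(r,"L",[(224+i,p.tolist()) for i,p in enumerate(im[r,224:238])][::1],"R",[(322+i,p.tolist()) for i,p in enumerate(im[r,322:338])])
print("T",[(104+i,p.tolist()) for i,p in enumerate(im[104:120,260])])
P=lambda px,z:(((plane("wrist",px,z,o)-w[:3])@R)[:,:2]*1e3).round(1).tolist()
# predicted pixels of table corners (seen centre) projected, felt z~.130
p=arm.camera_params("wrist");T=np.array(p["tool_from_camera"]);Ti=np.linalg.inv(T)
def proj(X): # world
    X=Ti[:3,:3]@(R.T@(X-w[:3]))+Ti[:3,3];return cv2.projectPoints(X.reshape(1,3),np.zeros(3),np.zeros(3),p["mtx"],np.array([p["k1"],0,0,0,0.]))[0].ravel().round(1)
a=np.radians(17.3);U=np.array([np.cos(a),np.sin(a),0]);V=np.array([-U[1],U[0],0])
for sx,sy in((1,1),(1,-1),(-1,-1),(-1,1)): print(sx,sy,"table",proj(np.array([.505,-.233,.1305])+80e-3*sx*U+48e-3*sy*V),"plate top if centred",proj(np.array([.505,-.233,.1425])+75e-3*sx*U+42e-3*sy*V))
```

```text
140 L [(224, [162, 166, 169]), (225, [175, 180, 181]), (226, [192, 198, 200]), (227, [207, 213, 215]), (228, [215, 221, 224]), (229, [216, 222, 225]), (230, [217, 223, 225]), (231, [213, 220, 223]), (232, [206, 212, 216]), (233, [220, 219, 218]), (234, [237, 233, 231]), (235, [233, 229, 228]), (236, [220, 220, 219]), (237, [238, 241, 243])] R [(322, [245, 246, 248]), (323, [244, 246, 247]), (324, [244, 246, 248]), (325, [245, 246, 248]), (326, [245, 247, 248]), (327, [246, 247, 249]), (328, [238, 240, 242]), (329, [190, 191, 193]), (330, [140, 139, 137]), (331, [164, 158, 155]), (332, [168, 165, 161]), (333, [124, 122, 118]), (334, [73, 73, 73]), (335, [77, 79, 81]), (336, [93, 97, 97]), (337, [127, 131, 133])]
180 L [(224, [155, 162, 168]), (225, [156, 165, 171]), (226, [162, 170, 179]), (227, [166, 175, 184]), (228, [174, 183, 190]), (229, [177, 183, 189]), (230, [174, 179, 184]), (231, [168, 175, 178]), (232, [161, 168, 170]), (233, [157, 161, 165]), (234, [193, 193, 191]), (235, [233, 231, 226]), (236, [233, 230, 226]), (237, [221, 220, 220])] R [(322, [235, 238, 241]), (323, [23
[... 947 characters left out ...]
, 17]), (334, [16, 18, 18]), (335, [15, 14, 13]), (336, [15, 15, 14]), (337, [21, 22, 25])]
T [(104, [27, 28, 28]), (105, [19, 18, 25]), (106, [18, 19, 22]), (107, [15, 19, 17]), (108, [25, 20, 21]), (109, [43, 48, 49]), (110, [107, 112, 112]), (111, [172, 176, 181]), (112, [211, 219, 222]), (113, [211, 219, 223]), (114, [191, 199, 200]), (115, [195, 195, 194]), (116, [233, 231, 227]), (117, [245, 243, 240]), (118, [240, 238, 237]), (119, [236, 235, 236])]
1 1 table [329.1 274. ] plate top if centred [324.9 274.4]
1 -1 table [236.9 274. ] plate top if centred [241.1 274.4]
-1 -1 table [231.4 114.3] plate top if centred [236.2 119.4]
-1 1 table [334.7 114.3] plate top if centred [329.9 119.5]
```

Run:
```python
from h import *
im=cv2.imread("pics/w2.png")
for c in(250,270,310): print(c,[(108+i,int(p.mean())) for i,p in enumerate(im[108:130,c])])
for r in(135,215): print(r,[(228+i,p.tolist()) for i,p in enumerate(im[r,230:246])])
print([(246+i,int(p.mean())) for i,p in enumerate(im[246:290,300])])
```

```text
250 [(108, 185), (109, 210), (110, 213), (111, 185), (112, 110), (113, 37), (114, 64), (115, 154), (116, 229), (117, 244), (118, 240), (119, 235), (120, 243), (121, 247), (122, 246), (123, 246), (124, 246), (125, 246), (126, 246), (127, 246), (128, 246), (129, 246)]
270 [(108, 23), (109, 19), (110, 16), (111, 18), (112, 44), (113, 108), (114, 182), (115, 222), (116, 233), (117, 240), (118, 238), (119, 235), (120, 244), (121, 246), (122, 246), (123, 247), (124, 246), (125, 246), (126, 246), (127, 246), (128, 246), (129, 247)]
310 [(108, 38), (109, 22), (110, 19), (111, 20), (112, 26), (113, 28), (114, 70), (115, 159), (116, 231), (117, 243), (118, 239), (119, 236), (120, 244), (121, 246), (122, 246), (123, 246), (124, 245), (125, 246), (126, 246), (127, 246), (128, 246), (129, 246)]
135 [(228, [21, 21, 23]), (229, [21, 20, 25]), (230, [83, 81, 79]), (231, [168, 162, 160]), (232, [232, 229, 225]), (233, [226, 223, 221]), (234, [219, 219, 219]), (235, [240, 242, 245]), (236, [245, 247, 249]), (237, [244, 247, 249]), (238, [245, 246, 248]), (239, [244, 246, 248]), (240, [244, 246, 248]),
[... 279 characters left out ...]
8, 217, 215]), (237, [229, 230, 232]), (238, [242, 244, 247]), (239, [244, 246, 248]), (240, [245, 247, 248]), (241, [244, 246, 248]), (242, [245, 247, 248]), (243, [244, 246, 248])]
[(246, 239), (247, 238), (248, 239), (249, 240), (250, 239), (251, 239), (252, 239), (253, 240), (254, 239), (255, 239), (256, 240), (257, 240), (258, 239), (259, 240), (260, 240), (261, 240), (262, 240), (263, 239), (264, 239), (265, 240), (266, 242), (267, 233), (268, 135), (269, 59), (270, 70), (271, 77), (272, 75), (273, 78), (274, 93), (275, 92), (276, 85), (277, 89), (278, 95), (279, 99), (280, 108), (281, 130), (282, 137), (283, 139), (284, 137), (285, 132), (286, 124), (287, 123), (288, 115), (289, 110)]
```

The margins match a centred, square plate to within about 1 mm on the three sides the camera sees.

```bash
python3 -c "
from plant import arm
print(arm.job_done())"
```

```text
the job is handed in; nothing more can be done
None
```

The plate is off the dowels and released flat on the felt table, centred and square to about 1 mm on the three sides I could see; the job was handed in at about 24 s, and no verdict was returned.

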